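# Box up the wooden toy car set

## Robot

A 6-joint arm with a two-finger parallel gripper is mounted at the origin on the work surface. World frame = base frame: x ahead of the robot, y to its left, z up, the work surface at z = 0. Lengths are in mm, angles in rad, forces in N, time in s.
With the tool pointing down it reaches from about 350 to 875 mm from the base axis. Payload 4.2 kg.
Tool frame: the origin (TCP) lies at the very end of the fingers, on their centre line; the grasp point (between the pads) lies arm.tcp_to_grasp behind it (arm.tcp_to_grasp is the distance from the TCP to the grasp point, in mm); z points along the fingers, x is the direction in which the jaws open and shut, and the axes are right-handed (so a half turn about z gives the same grasp; the last joint's range is limited). The gripper opens to 85 mm and grips with 20 to 120 N. Pads are 22 mm wide; open, the fingers measure 114 mm over their backs; the gripper's body (76 mm by 85 mm) begins 54 mm behind the grasp point. The pads swing forward as they close: fully open they stand 13 mm farther back than shut.
Start: joints at [-1.035, 0.385, 0.008, 0, -1.194, -0.259], TCP at [170.816, -601.183, 231.312] pointing down, gripper open.
Joint ranges: [-3.14, 3.14], [-1.21, 2.06], [-1.07, 1.41], [-3.16, 2.05], [-2.99, -0.16], [-3.1, 3.1]. Speed limits (rad/s): [2.79, 2.79, 3.14, 3.14, 3.14, 3.14].

## Interface

Orientations are given as a unit quaternion [x, y, z, w].
In Python, from plant import arm gives the robot as it stands.
- The arm moves only by the tool play_rows, never from a script. Its argument "plan" is a list of rows, each a list of 2 entries, a list of its own where there are three numbers: the shift along the tool's x, y, z in mm, then the turn, a rotation vector about the tool's x, y, z in rad. In form: [[[tx, ty, tz], [wx, wy, wz]], ...]. A call has 1 to 20 rows; each row is the pose to reach, as a shift and turn from the pose measured when the call began, along the tool's axes at that moment; what a row does not reach only later rows make up. A row lasts 1/12 s, in which the tool goes at most 41.7 mm and 7.16 degrees, less where a joint would pass 70% of its speed; a pose out of reach is approached as far as the arm can. A call with a gripper value outside its range is refused whole. "jaw" is the finger opening in mm, from 0 to 85.4, set as the call begins (left out, the last holds). The fingers move at their own pace and stop on an object; the grip force is fixed at half the most. Time passes only in rows, so rows that repeat a pose let the fingers close. It gives the time, the measured TCP pose, the force and the opening at its end, in the units of the state.
- arm.state(): the state, without advancing time (a new reading comes with each control period).
- arm.grab_frame(name): name is "scene" or "top"; returns the picture (480x640x3 uint8, blue, green, red); there is no depth.
- arm.camera_params(name): a dict with "fov_y" (degrees; the focal length in pixels is half the picture's height over the tangent of half this angle, whatever the lens; pixels are square), "cx", "cy" (the principal point, pixels), "D" ([k1, k2, p1, p2, k3] as OpenCV has them; the pictures are not rectified), "R" (3x3) and "t" (3): a world point X has camera coordinates R X + t. Camera axes: x right, y down, z forward; pixel columns grow to the right and rows downward; lengths in mm; the calibration is good to about 2 mm. A picture is of the moment at which its call begins. camera_params takes no time and is no camera call.
- arm.sign_off(): hands the job in, once; it reports no verdict.
The state is a dict: "time": time; "joint_pos": joint angles; "qd": joint speeds; "joint_efforts": joint torques, N m; "tcp_pos": TCP position; "tcp_rot": TCP orientation; "contact_force": force on the tool from outside, world axes, zero at the start; "moment": the same for the moment, N m; "grip_width": finger opening in mm.
Only numpy, scipy, OpenCV 4.12 (cv2) and the standard library are available. Lean on these libraries where they do the work, as an engineer would, in place of code of your own. Each camera call takes 0.05 s, during which the arm holds its last target. There are 200 camera calls.

## Task

A customer at the toy stall has bought the boxed set: put the unpainted wooden bus, pickup, open jeep and beetle into the dark gift box, each standing on its wheels in the bay of its own length (longest bay for the bus, then pickup, jeep, and the shortest for the beetle), centred and straight between the end stops, nose either way. Leave the unpainted saloon car and the closed van standing where they are.

Things in the scene. Friction and masses are not known exactly. Their poses are not given: they have to be found in the camera images.
- bus_center (a point): Unpainted brown wooden toy bus: one long plain block with full-length roof and a ladder-like roof rack of dark strips. 114 mm long (own x, nose to +x), 38 mm wide (own y; flat sides, grip near the middle, 8 to 30 mm up), 54 mm high; point: its centre, half-way up (27 mm). Wheels do not turn. 140 g or so, loose.
- pickup_center (a point): Unpainted brown wooden toy pickup truck: bonnet, a cab, and behind the cab an open load bed with low sides. 96 mm long (own x, nose to +x), 38 mm wide (own y; flat sides, grip near the middle, 8 to 30 mm up), 46 mm high; point: its centre, half-way up (23 mm). Wheels do not turn. 90 g or so, loose.
- jeep_center (a point): Unpainted brown wooden toy open jeep: bonnet, upright windscreen, roofless cockpit with two seats, spare wheel on the tail. 78 mm long (own x, nose to +x), 38 mm wide (own y; flat sides, grip near the middle, 8 to 30 mm up), 44 mm high; point: its centre, half-way up (22 mm). Wheels do not turn. 70 g or so, loose.
- beetle_center (a point): Unpainted brown wooden toy beetle: the smallest car, a stubby rounded body stepped up to a small roof in the middle. 60 mm long (own x, nose to +x), 38 mm wide (own y; flat sides, grip near the middle, 8 to 30 mm up), 42 mm high; point: its centre, half-way up (21 mm). Wheels do not turn. 60 g or so, loose.
- saloon_center (a point): Unpainted brown wooden toy saloon car (look-alike, stays): as long as the pickup but with bonnet, closed roofed cabin and closed flat boot. 96 mm long (own x, nose to +x), 38 mm wide (own y; flat sides, grip near the middle, 8 to 30 mm up), 46 mm high; point: its centre, half-way up (23 mm). Wheels do not turn. Loose; must not be moved.
- van_center (a point): Unpainted brown wooden toy closed van (look-alike, stays): as long as the jeep but a tall closed box with a plain flat roof and a stub bonnet. 78 mm long (own x, nose to +x), 38 mm wide (own y; flat sides, grip near the middle, 8 to 30 mm up), 50 mm high; point: its centre, half-way up (25 mm). Wheels do not turn. Loose; must not be moved.
- bay130_mid (a point): Bay for the bus: pale wooden bed, 42 mm wide (own y), 130 mm long (own x) between two end stops 8 mm high and long; no side rims. Point: middle of its flat top, 10 mm above the table. Four such bays of lengths 130, 112, 94, 76 lie 74 mm apart in any order, fixed in the dark gift box (172 x 316 mm, fixed, walls up to 17 mm above the table).
- bay112_mid (a point): Bay for the pickup: pale wooden bed, 42 mm wide (own y), 112 mm long (own x) between two end stops 8 mm high and long; no side rims. Point: middle of its flat top, 10 mm above the table. Four such bays of lengths 130, 112, 94, 76 lie 74 mm apart in any order, fixed in the dark gift box (172 x 316 mm, fixed, walls up to 17 mm above the table).
- bay94_mid (a point): Bay for the jeep: pale wooden bed, 42 mm wide (own y), 94 mm long (own x) between two end stops 8 mm high and long; no side rims. Point: middle of its flat top, 10 mm above the table. Four such bays of lengths 130, 112, 94, 76 lie 74 mm apart in any order, fixed in the dark gift box (172 x 316 mm, fixed, walls up to 17 mm above the table).
- bay76_mid (a point): Bay for the beetle: pale wooden bed, 42 mm wide (own y), 76 mm long (own x) between two end stops 8 mm high and long; no side rims. Point: middle of its flat top, 10 mm above the table. Four such bays of lengths 130, 112, 94, 76 lie 74 mm apart in any order, fixed in the dark gift box (172 x 316 mm, fixed, walls up to 17 mm above the table).
Things that resemble listed ones, but are neither listed nor needed, are in the scene too. Leave any green look-alike of the part that bears jeep_center alone. What is shaped like the part that bears pickup_center but green is not meant.

How it is judged:
By the outcome, as a careful person would: the job done as asked, in the order asked, and still so for the second after the job is handed in, with the robot touching nothing.
It also fails if it takes over 104 s, if anything falls off the work surface, if the arm or the gripper's body presses on something with over 40 N, if the wrist force passes 120 N, or if a joint passes its speed limit or range.

## Working session

There is one attempt and no reset: what is moved stays moved. The work goes in short steps, Python scripts to look and compute and a tool call to move; the robot and the scene stay as the last step left them, time stands still between calls to the robot, and variables do not carry over. Pictures are saved under pics/ and viewed, about 12 in all and at most 16, crops included, and the job is handed in when it is done.

Besides the shell and the picture viewer there is one more tool, called after "Emit:" as name(argument=value, ...), one argument or row to a line, values as JSON. play_rows: Moves the arm, as the interface text tells. Its arguments: {"type":"object","properties":{"plan":{"type":"array","items":{"type":"array"}},"jaw":{"type":"number"}},"required":["plan"]}

```bash
ls; mkdir -p pics; python3 - <<'E'
from plant import arm
import cv2
for n in("scene","top"):
    cv2.imwrite(f"pics/{n}0.png",arm.grab_frame(n)); print(n,arm.camera_params(n))
print(arm.state(),arm.tcp_to_grasp)
E
```

```text
pics
scene {'fov_y': 54.01436684979227, 'cx': 330.28311056931193, 'cy': 238.5602705005463, 'D': array([0.03511641, 0.        , 0.        , 0.        , 0.        ]), 'R': array([[ 0.48952094,  0.87189434, -0.01301951],
       [ 0.57152812, -0.3320868 , -0.75038255],
       [-0.65857791,  0.35988695, -0.66087557]]), 't': array([-197.21157192, -215.72902105, 1300.78552458])}
top {'fov_y': 48.798017141697386, 'cx': 323.003461467686, 'cy': 239.4745731447568, 'D': array([-0.03724434,  0.        ,  0.        ,  0.        ,  0.        ]), 'R': array([[-0.02654533, -0.99963671, -0.00466877],
       [-0.99817593,  0.02675929, -0.05411789],
       [ 0.05422316,  0.00322367, -0.99852364]]), 't': array([  13.56697617,  458.4081453 , 1135.7838623 ])}
{'time': 0.1, 'joint_pos': array([-1.03542713e+00,  3.85475874e-01,  6.74871582e-03, -4.27303077e-04,
       -1.19401372e+00, -2.58603942e-01]), 'qd': array([ 0.00245696, -0.00094075,  0.00237552,  0.00230877,  0.00090913,
        0.00173912]), 'joint_efforts': array([-7.64859578e-04, -3.93319023e+01,  1.88929349e+01,  4.19788420e+00,
       -2.55266583e-03,  1.01421676e-05]), 'tcp_pos': array([ 170.64769726, -600.70030076,  230.32901788]), 'tcp_rot': array([ 6.02870409e-01,  7.97838508e-01,  5.52015288e-04, -8.24645098e-04]), 'contact_force': array([ 0.03140365, -0.00244263, -0.40492478]), 'moment': array([ 0.00355536, -0.02645796, -0.00178592]), 'grip_width': 85.76075383045254} 18.700000000000003
```

View pics/top0.png

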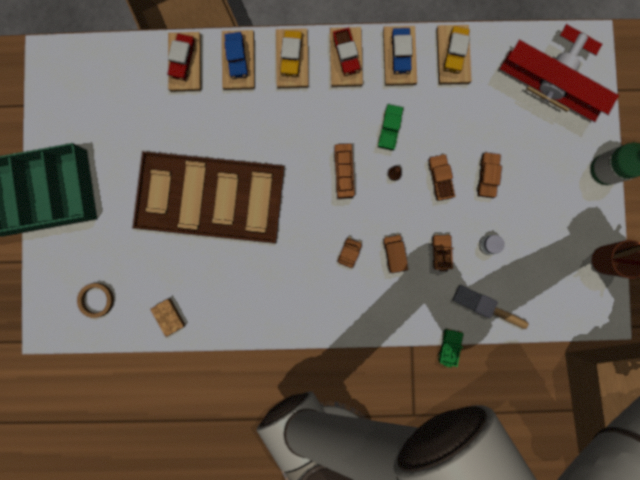

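View pics/scene0.png

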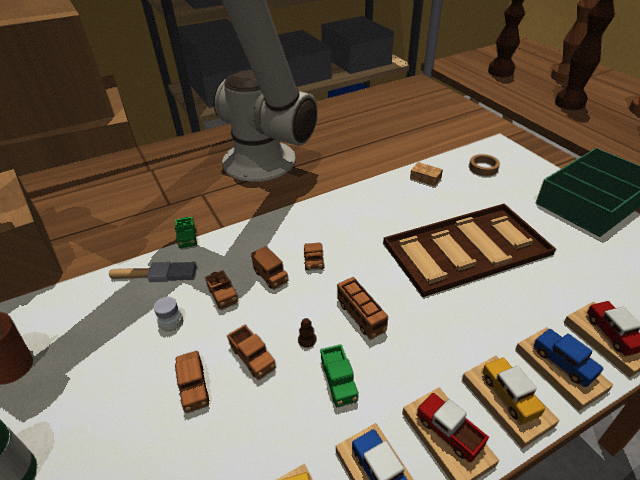

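Top view: bus (345,171), pickup (442,177), saloon (490,175), beetle (350,252), van (396,254) and jeep (443,252). The box is at (210,197), with bays at u≈158, 191, 225 and 259. The scene view agrees: the green look-alikes are separate, and a dark pawn stands between the bus and the pickup.

```bash
cat > h.py <<'E'
import numpy as np, cv2
from plant import arm
def cam(n):
    p=arm.camera_params(n); f=240/np.tan(np.radians(p["fov_y"]/2))
    return np.array([[f,0,p["cx"]],[0,f,p["cy"]],[0,0,1]]),p["D"],p["R"],p["t"]
def cast(n,uv,z):
    K,D,R,t=cam(n); q=cv2.undistortPoints(np.float64(uv).reshape(-1,1,2),K,D)[:,0]
    d=np.c_[q,np.ones(len(q))]@R; C=-R.T@t
    return (C+d*((z-C[2])/d[:,2])[:,None])[:,:2]
def proj(n,X):
    K,D,R,t=cam(n); return cv2.projectPoints(np.float64(X).reshape(-1,1,3),cv2.Rodrigues(R)[0],t,K,D)[0][:,0]
def masks(img):
    hsv=cv2.cvtColor(img,cv2.COLOR_BGR2HSV); H,S,V=cv2.split(hsv)
    return ((S>90)&(H<22)).astype(np.uint8)*255
def rects(n,img,items,m=None):
    m=masks(img) if m is None else m
    cs=cv2.findContours(m,cv2.RETR_EXTERNAL,cv2.CHAIN_APPROX_NONE)[0]
    for k,(u,v,z) in items.items():
        c=[c for c in cs if cv2.contourArea(c)>25 and cv2.pointPolygonTest(c,(u,v),True)>-8]
        if not c: print(k,None);continue
        c=max(c,key=cv2.contourArea)
        P=cast(n,c[:,0],z).astype(np.float32); (cx,cy),wh,a=cv2.minAreaRect(P)
        if wh[0]<wh[1]: a+=90
        a=(a+90)%180-90
        print(k,"c",np.round([cx,cy],1),"LW",np.round([max(wh),min(wh)],1),"ang",round(a,1))
top_items=dict(bus=(345,171,27),pickup=(442,177,22),saloon=(490,175,23),beetle=(350,252,20),van=(396,254,25),jeep=(443,252,18))
E
python3 - <<'E'
from h import *
img=cv2.imread("pics/top0.png"); rects("top",img,top_items)
hsv=cv2.cvtColor(img,cv2.COLOR_BGR2HSV); H,S,V=cv2.split(hsv)
m=((V>130)&(S>60)).astype(np.uint8)*255
rects("top",img,dict(b1=(158,192,10),b2=(191,195,10),b3=(226,198,10),b4=(259,202,10)),m)
m=((V<110)&(H<20)).astype(np.uint8)*255
rects("top",img,dict(box=(140,200,17)),m)
cv2.imwrite("pics/crop.png",np.vstack([cv2.resize(img[140:280,320:520],(800,560))]))
E
```

```text
bus c [605.9 -48.2] LW [116.9  37.5] ang 1.8
pickup c [ 586.9 -259.8] LW [95.  43.2] ang 9.5
saloon c [ 589.  -364.3] LW [95.7 45. ] ang -9.4
beetle c [429.  -55.3] LW [58.6 35.9] ang -24.8
van c [ 424.2 -153.1] LW [77.4 41.1] ang 8.4
jeep c [ 423.5 -254.6] LW [76.3 41.2] ang 0.7
b1 c [570.1 360.8] LW [80.4 39. ] ang -8.6
b2 c [560.5 287.6] LW [134.1  39. ] ang -7.8
b3 c [550.7 214.2] LW [98.7 39.4] ang -8.4
b4 c [541.  140.7] LW [116.   38.9] ang -7.7
box c [559.3 248.1] LW [319.1 174.4] ang 82.5
```

View pics/crop.png

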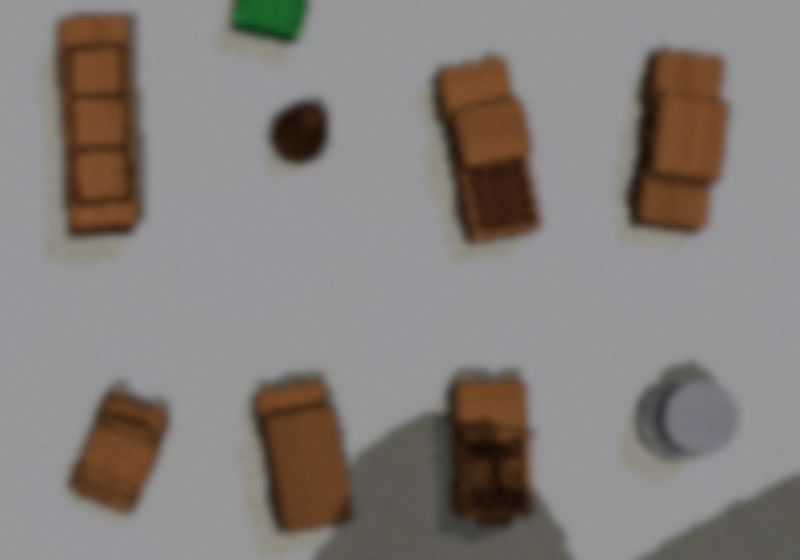

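```bash
python3 - <<'E'
from h import *
img=cv2.imread("pics/top0.png"); s=cv2.imread("pics/scene0.png")
def bays(im,n,pts,zz):
    hsv=cv2.cvtColor(im,cv2.COLOR_BGR2HSV); H,S,V=cv2.split(hsv)
    m=((V>130)&(S>60)&(H<30)).astype(np.uint8)*255
    rects(n,im,{f"b{i}":(u,v,zz) for i,(u,v) in enumerate(pts)},m)
bays(s,"scene",[(513,232),(482,241),(452,250),(423,260)],10)
rects("scene",s,dict(bus=(362,306,27),pickup=(250,350,22),saloon=(192,380,23),beetle=(314,256,20),van=(270,266,25),jeep=(222,288,18)))
# draw predicted bay outlines (from top)
w=[(570.1,360.8,76),(560.5,287.6,130),(550.7,214.2,94),(541,140.7,112)]
out=[]
for n,im in(("top",img),("scene",s)):
    big=cv2.resize(im,None,fx=4,fy=4,interpolation=cv2.INTER_CUBIC); a=np.radians(-7.6)
    d=np.array([np.cos(a),np.sin(a)]); e=np.array([-d[1],d[0]])
    for x,y,L in w:
        P=[np.r_[np.array([x,y])+d*L/2*i+e*21*j,10] for i,j in((1,1),(1,-1),(-1,-1),(-1,1))]
        cv2.polylines(big,[np.int32(proj(n,P)*4+1.5)],True,(255,0,0),1)
    out.append(big[4*140:4*250,4*125:4*295] if n=="top" else big[4*200:4*300,4*375:4*565])
cv2.imwrite("pics/c2.png",np.vstack([cv2.resize(o,(600,390 if i==0 else 200+10)) for i,o in enumerate(out)]))
E
```

```text
b0 c [575.3 361.2] LW [77.  47.9] ang -6.2
b1 c [566.1 287.9] LW [131.   47.1] ang -6.0
b2 c [556.5 212.8] LW [94.7 46.3] ang -4.9
b3 c [547.2 139. ] LW [112.8  46.2] ang -4.8
bus c [602.  -48.5] LW [140.5  59.3] ang 1.7
pickup c [ 588.7 -258.5] LW [110.5  48.2] ang 9.7
saloon c [ 593.6 -364.6] LW [108.8  41.8] ang -8.4
beetle c [431.8 -57. ] LW [78.5 38.2] ang -24.7
van c [ 419.8 -153.1] LW [115.4  57.8] ang 8.2
jeep c [ 422.  -254.6] LW [98.4 43.8] ang -0.3
```

View pics/c2.png

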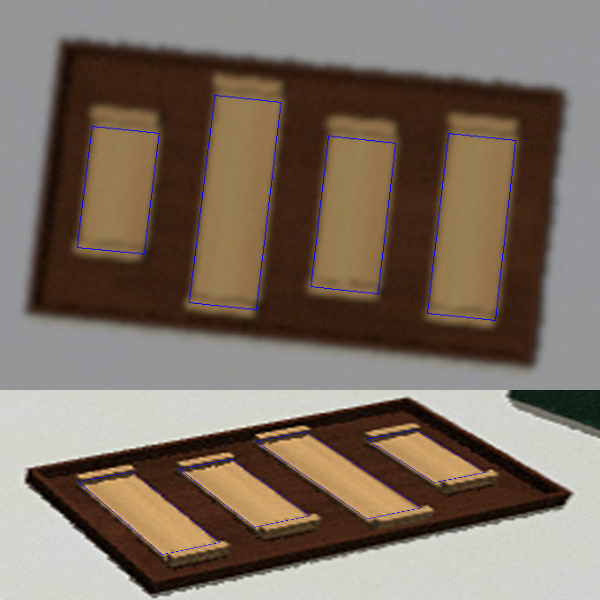

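The top rectangles fit the known sizes. In the overlay, the bay outlines sit about 3 mm too low in x (inner edge of the near stop at row 300 against the blue line at 306), so I'm moving the bay centres +3 mm in x. Next is the bus.

```bash
cat > go.py <<'E'
# python3 go.py x,y,z,toolx_deg ...  -> shift/turn rows from the present pose
import sys; from h import *
from scipy.spatial.transform import Rotation as Ro
s=arm.state(); R0=Ro.from_quat(s["tcp_rot"]); p=s["tcp_pos"]
print("t",round(s["time"],2),"p",np.round(p,1),"F",np.round(s["contact_force"],1),"w",round(s["grip_width"],1),"j",np.round(s["joint_pos"],2))
for a in sys.argv[1:]:
    x,y,z,g=map(float,a.split(",")); g=np.radians(g); c,q=np.cos(g),np.sin(g)
    R=Ro.from_matrix(np.array([[c,q,0],[q,-c,0],[0,0,-1]]))
    print(a,np.round(R0.inv().apply(np.array([x,y,z])-p),1).tolist(),np.round((R0.inv()*R).as_rotvec(),3).tolist())
E
python3 go.py 605.9,-48.2,110,91.8 605.9,-48.2,5,91.8
```

```text
t 0.1 p [ 170.6 -600.7  230.3] F [ 0.  -0.  -0.4] w 85.8 j [-1.04  0.39  0.01 -0.   -1.19 -0.26]
605.9,-48.2,110,91.8 [412.4, 569.6, 121.1] [-0.0, -0.002, 0.245]
605.9,-48.2,5,91.8 [412.2, 569.6, 226.1] [-0.0, -0.002, 0.245]
```

Emit:
play_rows(
  plan=[
    [[8, 11, 2], [0, 0, 0.02]],
    [[24, 33, 7], [0, 0, 0.05]],
    [[412, 570, 121], [0, -0.002, 0.245]],
    [[412, 570, 121], [0, -0.002, 0.245]],
    [[412, 570, 121], [0, -0.002, 0.245]],
    [[412, 570, 121], [0, -0.002, 0.245]],
    [[412, 570, 121], [0, -0.002, 0.245]],
    [[412, 570, 121], [0, -0.002, 0.245]],
    [[412, 570, 121], [0, -0.002, 0.245]],
    [[412, 570, 121], [0, -0.002, 0.245]],
    [[412, 570, 121], [0, -0.002, 0.245]],
    [[412, 570, 121], [0, -0.002, 0.245]],
    [[412, 570, 121], [0, -0.002, 0.245]],
    [[412, 570, 121], [0, -0.002, 0.245]],
    [[412, 570, 121], [0, -0.002, 0.245]],
    [[412, 570, 121], [0, -0.002, 0.245]],
    [[412, 570, 121], [0, -0.002, 0.245]],
    [[412, 570, 121], [0, -0.002, 0.245]],
    [[412, 570, 121], [0, -0.002, 0.245]],
    [[412, 570, 121], [0, -0.002, 0.245]],
  ],
  jaw=64,
)

```text
time: 1.77
tcp_pos: [607.3, -46.1, 108.4]
tcp_rot: [0.695, 0.719, -0.001, -0.001]
contact_force: [-0.5, -0.3, 0.2]
grip_width: 64.2
```

```bash
python3 go.py 605.9,-48.2,60,91.8 605.9,-48.2,5,91.8; python3 - <<'E'
from h import *
cv2.imwrite("pics/s1.png",arm.grab_frame("scene")[180:420,240:560].repeat(2,0).repeat(2,1))
E
```

```text
t 1.77 p [607.3 -46.1 108.4] F [-0.5 -0.3  0.2] w 64.2 j [ 0.19  0.47 -0.19 -0.   -0.91 -1.73]
605.9,-48.2,60,91.8 [-2.1, -1.4, 48.4] [-0.002, 0.0, 0.004]
605.9,-48.2,5,91.8 [-2.1, -1.3, 103.4] [-0.002, 0.0, 0.004]
```

View pics/s1.png

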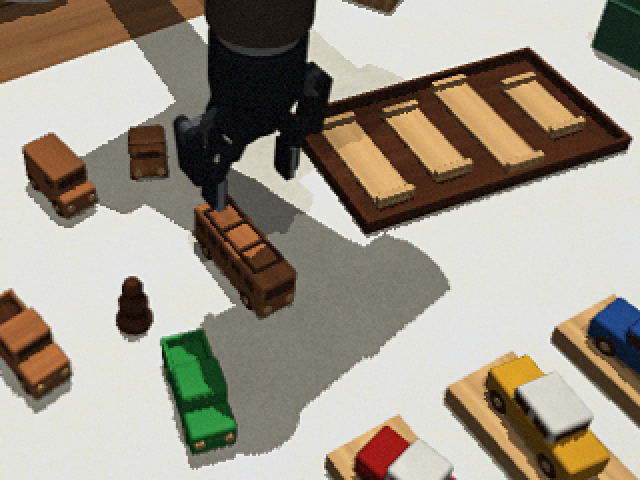

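The fingers straddle the bus at crop pixel (245,255), so I'm descending and gripping.

Emit:
play_rows(
  plan=[
    [[-2, -1.4, 20], [-0.002, 0, 0.004]],
    [[-2, -1.4, 45], [-0.002, 0, 0.004]],
    [[-2, -1.4, 70], [-0.002, 0, 0.004]],
    [[-2, -1.4, 90], [-0.002, 0, 0.004]],
    [[-2, -1.4, 101], [-0.002, 0, 0.004]],
    [[-2, -1.4, 103], [-0.002, 0, 0.004]],
    [[-2, -1.4, 103], [-0.002, 0, 0.004]],
  ],
  jaw=64,
)

```text
time: 2.4
tcp_pos: [604.2, -50.5, 5.9]
tcp_rot: [0.697, 0.717, -0.001, -0.0]
contact_force: [-0.0, -0.2, 0.4]
grip_width: 63.8
```

Emit:
play_rows(
  plan=[
    [[0, 0, 0], [0, 0, 0]],
    [[0, 0, 0], [0, 0, 0]],
    [[0, 0, 0], [0, 0, 0]],
    [[0, 0, 0], [0, 0, 0]],
    [[0, 0, 0], [0, 0, 0]],
    [[0, 0, 0], [0, 0, 0]],
  ],
  jaw=20,
)

```text
time: 2.9
tcp_pos: [605.3, -50.4, 7.7]
tcp_rot: [0.697, 0.717, 0.0, 0.001]
contact_force: [-0.6, -0.1, 5.6]
grip_width: 37.4
```

```bash
python3 go.py 605.9,-48.2,70,91.8 563.3,287.6,70,82.4
```

```text
t 2.9 p [605.3 -50.4   7.7] F [-0.6 -0.1  5.6] w 37.4 j [ 0.18  0.59 -0.28  0.   -0.69 -1.73]
605.9,-48.2,70,91.8 [2.1, 0.7, -62.3] [0.002, 0.001, -0.002]
563.3,287.6,70,82.4 [339.0, -32.1, -62.6] [0.002, 0.001, 0.162]
```

Emit:
play_rows(
  plan=[
    [[0, 0, -10], [0, 0, 0]],
    [[0, 0, -35], [0, 0, 0]],
    [[5, 0, -62], [0, 0, 0]],
    [[20, -2, -72], [0, 0, 0.01]],
    [[45, -4, -72], [0, 0, 0.02]],
    [[75, -7, -72], [0, 0, 0.035]],
    [[105, -10, -72], [0, 0, 0.05]],
    [[135, -13, -72], [0, 0, 0.065]],
    [[165, -16, -72], [0, 0, 0.08]],
    [[195, -19, -72], [0, 0, 0.095]],
    [[225, -21, -72], [0, 0, 0.11]],
    [[255, -24, -72], [0, 0, 0.125]],
    [[285, -27, -72], [0, 0, 0.14]],
    [[310, -29, -72], [0, 0, 0.15]],
    [[330, -31, -72], [0, 0, 0.16]],
    [[337, -32, -72], [0, 0, 0.162]],
    [[339, -32, -72], [0, 0, 0.162]],
    [[339, -32, -72], [0, 0, 0.162]],
    [[339, -32, -72], [0, 0, 0.162]],
  ],
)

```text
time: 4.48
tcp_pos: [563.2, 286.6, 79.4]
tcp_rot: [0.753, 0.658, -0.0, 0.001]
contact_force: [0.5, 0.5, -1.1]
grip_width: 37.4
```

```bash
python3 - <<'E'
from h import *
for i in range(6):
    s=arm.state(); print(np.round(s["tcp_pos"],1),np.round(s["tcp_rot"],4))
    im=arm.grab_frame("scene" if i<5 else "top")
    if i==4: cv2.imwrite("pics/s2.png",cv2.resize(im[120:300,300:560],None,fx=2.4,fy=2.4))
    if i==5: cv2.imwrite("pics/t2.png",cv2.resize(im[120:260,100:320],None,fx=2.4,fy=2.4))
a=cv2.imread("pics/s2.png");b=cv2.imread("pics/t2.png")
w=max(a.shape[1],b.shape[1]); v=[cv2.copyMakeBorder(x,0,0,0,w-x.shape[1],0) for x in(a,b)]
v=np.vstack(v); cv2.imwrite("pics/st2.png",cv2.resize(v,None,fx=.77,fy=.77))
E
python3 go.py 563.3,287.6,40,82.4 563.3,287.6,17,82.4
```

```text
[563.2 286.6  79.4] [ 7.527e-01  6.583e-01 -0.000e+00  7.000e-04]
[563.3 286.3  79.4] [7.529e-01 6.581e-01 0.000e+00 7.000e-04]
[563.4 286.3  79.4] [7.53e-01 6.58e-01 1.00e-04 7.00e-04]
[563.5 286.4  79.5] [7.53e-01 6.58e-01 2.00e-04 7.00e-04]
[563.6 286.5  79.5] [7.53e-01 6.58e-01 3.00e-04 7.00e-04]
[563.6 286.7  79.5] [7.529e-01 6.581e-01 3.000e-04 7.000e-04]
t 4.78 p [563.6 286.9  79.5] F [-0.2  0.  -0.6] w 37.2 j [ 0.73  0.53 -0.16  0.   -0.88 -2.43]
563.3,287.6,40,82.4 [0.7, -0.4, 39.5] [0.002, 0.0, -0.001]
563.3,287.6,17,82.4 [0.7, -0.5, 62.5] [0.002, 0.0, -0.001]
```

View pics/st2.png

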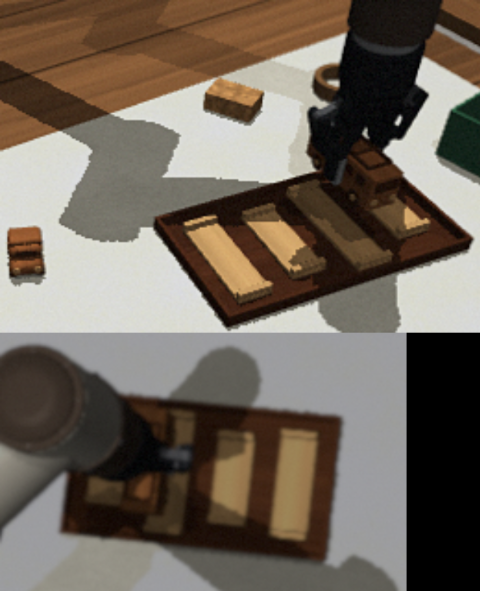

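The bus is held upright over bay130, so I'm lowering it to TCP z≈18.

Emit:
play_rows(
  plan=[
    [[0.5, -0.4, 12], [0.002, 0, 0]],
    [[0.7, -0.4, 30], [0.002, 0, 0]],
    [[0.7, -0.4, 45], [0.002, 0, 0]],
    [[0.7, -0.4, 55], [0.002, 0, 0]],
    [[0.7, -0.4, 59], [0.002, 0, 0]],
    [[0.7, -0.4, 61], [0.002, 0, 0]],
    [[0.7, -0.4, 61.5], [0.002, 0, 0]],
    [[0.7, -0.4, 61.5], [0.002, 0, 0]],
    [[0.7, -0.4, 61.5], [0.002, 0, 0]],
  ],
)

```text
time: 5.53
tcp_pos: [563.9, 288.0, 18.6]
tcp_rot: [0.753, 0.658, 0.001, 0.0]
contact_force: [0.1, 0.5, -2.6]
grip_width: 37.4
```

Emit:
play_rows(
  plan=[
    [[0, 0, 0], [0, 0, 0]],
    [[0, 0, 0], [0, 0, 0]],
    [[0, 0, 0], [0, 0, 0]],
    [[0, 0, 0], [0, 0, 0]],
  ],
  jaw=52,
)

```text
time: 5.87
tcp_pos: [564.1, 288.2, 19.1]
tcp_rot: [0.753, 0.658, 0.001, 0.0]
contact_force: [-0.8, 0.9, 0.5]
grip_width: 51.9
```

```bash
python3 go.py 563.3,287.6,110,82.4 586.9,-259.8,110,99.5
```

```text
t 5.87 p [564.1 288.2  19.1] F [-0.8  0.9  0.5] w 51.9 j [ 0.73  0.61 -0.21  0.   -0.75 -2.43]
563.3,287.6,110,82.4 [-0.6, -0.6, -90.9] [0.001, -0.002, -0.001]
586.9,-259.8,110,99.5 [-539.9, 95.8, -91.6] [0.002, -0.001, -0.3]
```

Emit:
play_rows(
  plan=[
    [[0, 0, -12], [0, 0, 0]],
    [[0, 0, -35], [0, 0, 0]],
    [[0, 0, -65], [0, 0, 0]],
    [[-8, 1, -86], [0, 0, 0]],
    [[-30, 5, -91], [0, 0, -0.02]],
    [[-540, 96, -92], [0.002, 0, -0.3]],
    [[-540, 96, -92], [0.002, 0, -0.3]],
    [[-540, 96, -92], [0.002, 0, -0.3]],
    [[-540, 96, -92], [0.002, 0, -0.3]],
    [[-540, 96, -92], [0.002, 0, -0.3]],
    [[-540, 96, -92], [0.002, 0, -0.3]],
    [[-540, 96, -92], [0.002, 0, -0.3]],
    [[-540, 96, -92], [0.002, 0, -0.3]],
    [[-540, 96, -92], [0.002, 0, -0.3]],
    [[-540, 96, -92], [0.002, 0, -0.3]],
    [[-540, 96, -92], [0.002, 0, -0.3]],
    [[-540, 96, -92], [0.002, 0, -0.3]],
    [[-540, 96, -92], [0.002, 0, -0.3]],
    [[-540, 96, -92], [0.002, 0, -0.3]],
    [[-540, 96, -92], [0.002, 0, -0.3]],
  ],
)

```text
time: 7.53
tcp_pos: [586.8, -261.2, 111.0]
tcp_rot: [0.647, 0.763, 0.001, -0.0]
contact_force: [0.8, 0.5, -0.2]
grip_width: 52.0
```

Emit:
play_rows(
  plan=[
    [[0, 0, 0], [0, 0, 0]],
    [[0, 0, 0], [0, 0, 0]],
  ],
  jaw=64,
)

```text
time: 7.7
tcp_pos: [587.0, -260.3, 111.7]
tcp_rot: [0.646, 0.763, 0.001, -0.0]
contact_force: [-0.5, 0.8, -0.5]
grip_width: 64.0
```

```bash
python3 go.py 586.9,-259.8,5,99.5; python3 - <<'E'
from h import *
im=arm.grab_frame("top"); cv2.imwrite("pics/t3.png",im)
rects("top",im,dict(bus=(191,192,37)))
s=arm.grab_frame("scene"); cv2.imwrite("pics/s3.png",s)
a=cv2.resize(im[140:250,125:295],(600,388)); b=cv2.resize(s[180:300,375:565],(330,208)); c=cv2.resize(s[280:440,140:300],(208,208))
cv2.imwrite("pics/v3.png",np.vstack([a,np.hstack([b,c,np.zeros((208,62,3),np.uint8)])]))
E
```

```text
t 7.7 p [ 587.  -260.3  111.7] F [-0.5  0.8 -0.5] w 64.0 j [-0.17  0.51 -0.1  -0.   -0.96 -1.24]
586.9,-259.8,5,99.5 [0.4, -0.1, 106.7] [0.001, -0.001, -0.001]
bus c [555.8 244.1] LW [306.8 165.3] ang 82.5
```

View pics/v3.png

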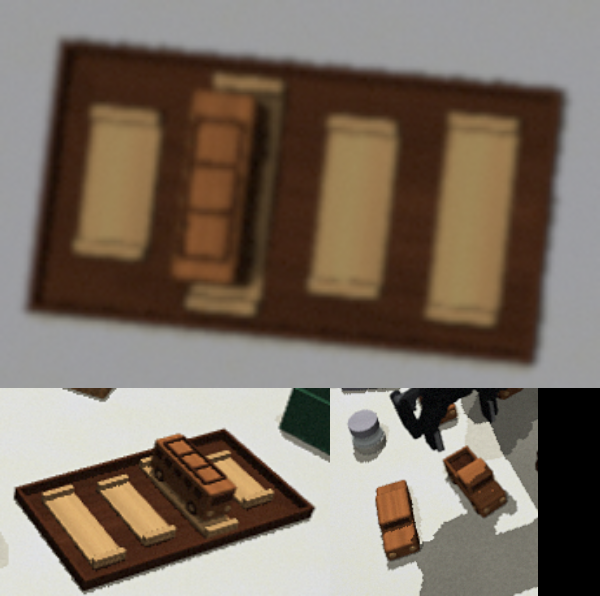

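The bus stands straight in bay130 (crop pixel (213,185)), and the open gripper is over the pickup. I'm gripping the pickup next.

Emit:
play_rows(
  plan=[
    [[0, 0, 15], [0.001, 0, 0]],
    [[0.4, 0, 40], [0.001, 0, 0]],
    [[0.4, 0, 70], [0.001, 0, 0]],
    [[0.4, 0, 92], [0.001, 0, 0]],
    [[0.4, 0, 103], [0.001, 0, 0]],
    [[0.4, 0, 106], [0.001, 0, 0]],
    [[0.4, 0, 107], [0.001, 0, 0]],
    [[0.4, 0, 107], [0.001, 0, 0]],
  ],
)

```text
time: 8.47
tcp_pos: [588.2, -259.5, 5.7]
tcp_rot: [0.646, 0.763, 0.001, 0.001]
contact_force: [0.5, 0.3, 0.3]
grip_width: 63.8
```

Emit:
play_rows(
  plan=[
    [[0, 0, 0], [0, 0, 0]],
    [[0, 0, 0], [0, 0, 0]],
    [[0, 0, 0], [0, 0, 0]],
    [[0, 0, 0], [0, 0, 0]],
    [[0, 0, 0], [0, 0, 0]],
    [[0, 0, 0], [0, 0, 0]],
  ],
  jaw=20,
)

```text
time: 8.97
tcp_pos: [589.6, -259.7, 7.6]
tcp_rot: [0.646, 0.764, 0.001, 0.002]
contact_force: [-0.1, 0.4, 5.4]
grip_width: 37.7
```

```bash
python3 go.py 543.8,140.3,80,82.4; python3 - <<'E'
from h import *
im=cv2.imread("pics/t3.png"); hsv=cv2.cvtColor(im,cv2.COLOR_BGR2HSV); H,S,V=cv2.split(hsv)
m=((S>120)&(H<22)&(V>95)&(V<210)).astype(np.uint8)*255
mm=np.zeros_like(m); mm[160:226,168:201]=m[160:226,168:201]
print(hsv[192,186],hsv[195,215],hsv[192,226])
for z in(37,64): rects("top",im,dict(bus=(186,192,z)),((H<13)&(mm>0)).astype(np.uint8)*255)
# inner floor ends for bay112/94: brightness profile along the bay axis
a=np.radians(-7.6); d=np.array([np.cos(a),np.sin(a)])
g=cv2.GaussianBlur(im,(1,1),0)[:,:,1].astype(np.float32)
for x,y in((543.8,140.3),(553.5,214),(573,360.8)):
    s=np.arange(-72,73,3.0); e=np.array([-d[1],d[0]]); acc=0
    for o in range(-12,13,4):
        P=proj("top",np.c_[np.array([x,y])+s[:,None]*d+o*e,np.full(len(s),10)]).astype(np.float32)
        acc=acc+cv2.remap(g,P[:,0].reshape(1,-1),P[:,1].reshape(1,-1),1)[0]/7
    print(" ".join(f"{int(q)}:{int(v)}" for q,v in zip(s,acc)))
E
```

```text
t 8.97 p [ 589.6 -259.7    7.6] F [-0.1  0.4  5.4] w 37.7 j [-0.16  0.64 -0.19 -0.   -0.74 -1.24]
543.8,140.3,80,82.4 [401.9, 21.7, -72.9] [0.005, 0.001, 0.3]
[ 13 169 127] [ 15 146  89] [ 19 115 157]
bus None
bus None
-72:34 -69:32 -66:39 -63:79 -60:113 -57:114 -54:109 -51:122 -48:127 -45:128 -42:127 -39:127 -36:127 -33:128 -30:128 -27:127 -24:127 -21:127 -18:127 -15:127 -12:128 -9:128 -6:128 -3:128 0:127 3:127 6:128 9:128 12:127 15:127 18:128 21:128 24:128 27:128 30:127 33:128 36:128 39:128 42:128 45:128 48:128 51:127 54:118 57:103 60:112 63:111 66:81 69:43 72:34
-72:31 -69:30 -66:30 -63:30 -60:31 -57:39 -54:80 -51:113 -48:113 -45:109 -42:120 -39:126 -36:127 -33:126 -30:127 -27:127 -24:127 -21:127 -18:127 -15:127 -12:127 -9:127 -6:127 -3:127 0:127 3:127 6:127 9:127 12:127 15:127 18:127 21:128 24:128 27:128 30:127 33:127 36:127 39:128 42:127 45:118 48:104 51:110 54:111 57:82 60:44 63:34 66:34 69:34 72:35
-72:35 -69:35 -66:35 -63:34 -60:34 -57:34 -54:33 -51:33 -48:40 -45:78 -42:110 -39:112 -36:108 -33:119 -30:125 -27:125 -24:125 -21:125 -18:125 -15:125 -12:125 -9:125 -6:125 -3:126 0:125 3:126 6:125 9:126 12:126 15:125 18:126 21:126 24:126 27:126 30:126 33:125 36:117 39:104 42:109 45:108 48:80 51:44 54:34 57:34 60:34 63:35 66:35 69:34 72:34
```

Emit:
play_rows(
  plan=[
    [[0, 0, -10], [0, 0, 0]],
    [[0, 0, -35], [0, 0, 0]],
    [[5, 0, -62], [0, 0, 0]],
    [[20, 1, -73], [0, 0, 0.015]],
    [[45, 2, -73], [0, 0, 0.035]],
    [[80, 4, -73], [0, 0, 0.06]],
    [[115, 6, -73], [0, 0, 0.09]],
    [[150, 8, -73], [0, 0, 0.115]],
    [[185, 11, -73], [0, 0, 0.14]],
    [[220, 13, -73], [0, 0, 0.165]],
    [[255, 15, -73], [0, 0, 0.19]],
    [[290, 17, -73], [0, 0, 0.22]],
    [[325, 20, -73], [0, 0, 0.245]],
    [[355, 22, -73], [0, 0, 0.27]],
    [[380, 23, -73], [0, 0, 0.285]],
    [[397, 24, -73], [0, 0, 0.298]],
    [[402, 24, -73], [0.003, 0, 0.3]],
    [[402, 24, -73], [0.003, 0, 0.3]],
    [[402, 24, -73], [0.003, 0, 0.3]],
  ],
)

```text
time: 10.55
tcp_pos: [545.8, 140.3, 80.3]
tcp_rot: [0.752, 0.659, 0.0, 0.001]
contact_force: [-0.5, -0.2, -1.1]
grip_width: 37.7
```

```bash
python3 go.py 546,140.3,18.3,82.4; python3 - <<'E'
from h import *
im=cv2.imread("pics/t3.png"); hsv=cv2.cvtColor(im,cv2.COLOR_BGR2HSV); H,S,V=cv2.split(hsv)
m=((S>140)&(V>90)).astype(np.uint8)*255
mm=np.zeros_like(m); mm[160:226,168:201]=m[160:226,168:201]
for z in(37,64): rects("top",im,dict(bus=(185,192,z)),mm)
E
```

```text
t 10.55 p [545.8 140.3  80.3] F [-0.5 -0.2 -1.1] w 37.7 j [ 0.54  0.44 -0.34  0.   -0.79 -2.25]
546,140.3,18.3,82.4 [0.0, 0.0, 62.0] [0.002, 0.001, -0.0]
bus c [566.2 295. ] LW [118.4  36.8] ang -8.1
bus c [562.1 287.9] LW [115.6  35.9] ang -8.1
```

Emit:
play_rows(
  plan=[
    [[0, 0, 12], [0.002, 0, 0]],
    [[0, 0, 30], [0.002, 0, 0]],
    [[0, 0, 45], [0.002, 0, 0]],
    [[0, 0, 55], [0.002, 0, 0]],
    [[0, 0, 59], [0.002, 0, 0]],
    [[0, 0, 61], [0.002, 0, 0]],
    [[0, 0, 62], [0.002, 0, 0]],
    [[0, 0, 62], [0.002, 0, 0]],
    [[0, 0, 62], [0.002, 0, 0]],
  ],
)

```text
time: 11.3
tcp_pos: [546.5, 140.5, 18.9]
tcp_rot: [0.752, 0.659, 0.0, 0.0]
contact_force: [0.3, -0.3, -1.1]
grip_width: 37.7
```

Emit:
play_rows(
  plan=[
    [[0, 0, 0], [0, 0, 0]],
    [[0, 0, 0], [0, 0, 0]],
    [[0, 0, 0], [0, 0, 0]],
    [[0, 0, 0], [0, 0, 0]],
  ],
  jaw=52,
)

```text
time: 11.63
tcp_pos: [546.7, 140.6, 19.4]
tcp_rot: [0.752, 0.659, 0.001, 0.0]
contact_force: [-0.5, 0.5, -0.0]
grip_width: 52.3
```

```bash
python3 go.py 423.5,-254.6,110,90.7
```

```text
t 11.63 p [546.7 140.6  19.4] F [-0.5  0.5 -0. ] w 52.3 j [ 0.54  0.52 -0.39  0.   -0.66 -2.24]
423.5,-254.6,110,90.7 [-408.0, -69.7, -91.1] [0.002, -0.001, -0.145]
```

Emit:
play_rows(
  plan=[
    [[0, 0, -12], [0, 0, 0]],
    [[0, 0, -35], [0, 0, 0]],
    [[0, 0, -65], [0, 0, 0]],
    [[-8, -1, -86], [0, 0, 0]],
    [[-30, -5, -91], [0, 0, -0.02]],
    [[-408, -70, -91], [0.002, 0, -0.145]],
    [[-408, -70, -91], [0.002, 0, -0.145]],
    [[-408, -70, -91], [0.002, 0, -0.145]],
    [[-408, -70, -91], [0.002, 0, -0.145]],
    [[-408, -70, -91], [0.002, 0, -0.145]],
    [[-408, -70, -91], [0.002, 0, -0.145]],
    [[-408, -70, -91], [0.002, 0, -0.145]],
    [[-408, -70, -91], [0.002, 0, -0.145]],
    [[-408, -70, -91], [0.002, 0, -0.145]],
    [[-408, -70, -91], [0.002, 0, -0.145]],
    [[-408, -70, -91], [0.002, 0, -0.145]],
    [[-408, -70, -91], [0.002, 0, -0.145]],
    [[-408, -70, -91], [0.002, 0, -0.145]],
  ],
)

```text
time: 13.13
tcp_pos: [423.4, -253.9, 110.0]
tcp_rot: [0.702, 0.712, 0.0, -0.0]
contact_force: [0.2, -1.0, 0.0]
grip_width: 51.8
```

Emit:
play_rows(
  plan=[
    [[0, 0, 0], [0, 0, 0]],
    [[0, 0, 0], [0, 0, 0]],
  ],
  jaw=64,
)

```text
time: 13.3
tcp_pos: [424.1, -252.7, 110.1]
tcp_rot: [0.702, 0.713, 0.0, -0.0]
contact_force: [-0.0, -0.4, -0.4]
grip_width: 63.7
```

```bash
python3 go.py 423.5,-254.6,5,90.4; python3 - <<'E'
from h import *
im=arm.grab_frame("top"); cv2.imwrite("pics/t4.png",im)
s=arm.grab_frame("scene"); cv2.imwrite("pics/s4.png",s)
a=cv2.resize(im[140:250,125:295],(600,388)); b=cv2.resize(s[180:300,375:565],(330,208)); c=cv2.resize(s[200:360,140:300],(208,208))
cv2.imwrite("pics/v4.png",np.vstack([a,np.hstack([b,c,np.zeros((208,62,3),np.uint8)])]))
E
```

```text
t 13.3 p [ 424.1 -252.7  110.1] F [-0.  -0.4 -0.4] w 63.7 j [-0.21  0.29 -0.47 -0.   -0.8  -1.35]
423.5,-254.6,5,90.4 [-1.9, -0.6, 105.1] [0.0, -0.001, 0.009]
```

View pics/v4.png

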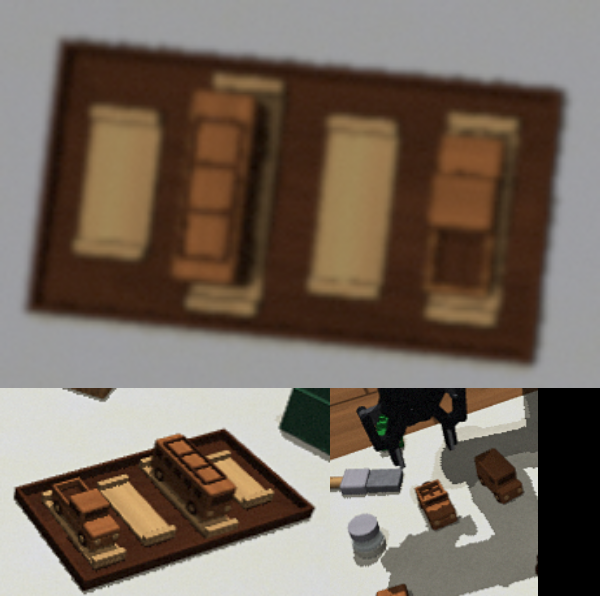

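The pickup stands in bay112 (crop pixel (465,215)), straight and roughly central. The open gripper is over the jeep.

Emit:
play_rows(
  plan=[
    [[-1, 0, 15], [0, 0, 0.005]],
    [[-1.5, -0.5, 40], [0, 0, 0.009]],
    [[-1.5, -0.5, 70], [0, 0, 0.009]],
    [[-1.5, -0.5, 92], [0, 0, 0.009]],
    [[-1.5, -0.5, 102], [0, 0, 0.009]],
    [[-1.5, -0.5, 105], [0, 0, 0.009]],
    [[-1.5, -0.5, 105], [0, 0, 0.009]],
    [[-1.5, -0.5, 105], [0, 0, 0.009]],
  ],
)

```text
time: 14.07
tcp_pos: [424.3, -254.3, 5.6]
tcp_rot: [0.705, 0.71, 0.001, 0.0]
contact_force: [0.5, 0.3, 0.3]
grip_width: 64.0
```

Emit:
play_rows(
  plan=[
    [[0, 0, 0], [0, 0, 0]],
    [[0, 0, 0], [0, 0, 0]],
    [[0, 0, 0], [0, 0, 0]],
    [[0, 0, 0], [0, 0, 0]],
    [[0, 0, 0], [0, 0, 0]],
    [[0, 0, 0], [0, 0, 0]],
  ],
  jaw=20,
)

```text
time: 14.57
tcp_pos: [425.4, -254.6, 7.0]
tcp_rot: [0.704, 0.71, 0.001, 0.002]
contact_force: [0.0, 0.2, 6.9]
grip_width: 37.4
```

```bash
python3 go.py 554.5,214,80,82.4; python3 - <<'E'
from h import *
im=cv2.imread("pics/t4.png"); hsv=cv2.cvtColor(im,cv2.COLOR_BGR2HSV); H,S,V=cv2.split(hsv)
m=((S>140)&(V>75)).astype(np.uint8)*255
mm=np.zeros_like(m); mm[172:226,242:271]=m[172:226,242:271]
mm=cv2.morphologyEx(mm,cv2.MORPH_CLOSE,np.ones((3,3)))
for z in(10,33,56): rects("top",im,dict(pickup=(257,195,z)),mm)
cv2.imwrite("pics/m4.png",mm[140:250,125:295])
E
```

```text
t 14.57 p [ 425.4 -254.6    7. ] F [0.  0.2 6.9] w 37.4 j [-0.21  0.46 -0.57 -0.   -0.54 -1.35]
554.5,214,80,82.4 [467.5, 132.9, -72.8] [0.004, 0.0, 0.14]
pickup c [552.9 145.9] LW [112.7  43.9] ang -8.1
pickup c [549.8 142.9] LW [110.4  43. ] ang -8.1
pickup c [546.7 139.9] LW [108.2  42.2] ang -8.1
```

Emit:
play_rows(
  plan=[
    [[0, 0, -10], [0, 0, 0]],
    [[0, 0, -35], [0, 0, 0]],
    [[5, 1, -62], [0, 0, 0]],
    [[20, 5, -78], [0, 0, 0.005]],
    [[45, 13, -80], [0, 0, 0.015]],
    [[80, 23, -80], [0, 0, 0.025]],
    [[115, 33, -80], [0, 0, 0.035]],
    [[150, 43, -80], [0, 0, 0.045]],
    [[185, 53, -80], [0, 0, 0.055]],
    [[220, 63, -80], [0, 0, 0.065]],
    [[255, 73, -80], [0, 0, 0.075]],
    [[290, 83, -80], [0, 0, 0.085]],
    [[325, 93, -80], [0, 0, 0.1]],
    [[360, 103, -80], [0, 0, 0.11]],
    [[395, 113, -80], [0, 0, 0.12]],
    [[425, 122, -80], [0, 0, 0.13]],
    [[450, 129, -80], [0, 0, 0.135]],
    [[464, 133, -80], [0.002, 0, 0.14]],
    [[467, 134, -80], [0.003, 0, 0.14]],
    [[467, 134, -80], [0.003, 0, 0.14]],
  ],
)

```text
time: 16.23
tcp_pos: [555.2, 213.8, 86.9]
tcp_rot: [0.752, 0.659, -0.0, 0.0]
contact_force: [1.1, -0.3, -0.6]
grip_width: 37.3
```

```bash
python3 go.py 555.5,214,17.6,82.4
```

```text
t 16.23 p [555.2 213.8  86.9] F [ 1.1 -0.3 -0.6] w 37.3 j [ 0.64  0.47 -0.25  0.   -0.85 -2.34]
555.5,214,17.6,82.4 [0.3, 0.2, 69.3] [0.0, 0.001, 0.001]
```

Emit:
play_rows(
  plan=[
    [[0.2, 0.2, 12], [0, 0, 0]],
    [[0.2, 0.2, 32], [0, 0, 0]],
    [[0.2, 0.2, 50], [0, 0, 0]],
    [[0.2, 0.2, 62], [0, 0, 0]],
    [[0.2, 0.2, 66], [0, 0, 0]],
    [[0.2, 0.2, 68], [0, 0, 0]],
    [[0.2, 0.2, 69], [0, 0, 0]],
    [[0.2, 0.2, 69], [0, 0, 0]],
    [[0.2, 0.2, 69], [0, 0, 0]],
  ],
)

```text
time: 16.98
tcp_pos: [556.0, 214.0, 18.9]
tcp_rot: [0.752, 0.659, 0.001, 0.001]
contact_force: [-0.2, -0.1, -2.1]
grip_width: 36.9
```

Emit:
play_rows(
  plan=[
    [[0, 0, 0], [0, 0, 0]],
    [[0, 0, 0], [0, 0, 0]],
    [[0, 0, 0], [0, 0, 0]],
    [[0, 0, 0], [0, 0, 0]],
  ],
  jaw=52,
)

```text
time: 17.32
tcp_pos: [556.2, 214.2, 19.3]
tcp_rot: [0.752, 0.659, 0.001, 0.001]
contact_force: [0.4, -0.1, 0.1]
grip_width: 52.2
```

```bash
python3 go.py 429,-55.3,110,65.2
```

```text
t 17.32 p [556.2 214.2  19.3] F [ 0.4 -0.1  0.1] w 52.2 j [ 0.64  0.56 -0.31  0.   -0.7  -2.34]
429,-55.3,110,65.2 [-283.7, -90.4, -91.2] [0.002, -0.001, 0.301]
```

Emit:
play_rows(
  plan=[
    [[0, 0, -12], [0, 0, 0]],
    [[0, 0, -35], [0, 0, 0]],
    [[0, 0, -65], [0, 0, 0]],
    [[-8, -2, -86], [0, 0, 0]],
    [[-30, -9, -91], [0, 0, 0.03]],
    [[-285, -89, -91], [0.002, 0, 0.3]],
    [[-285, -89, -91], [0.002, 0, 0.3]],
    [[-285, -89, -91], [0.002, 0, 0.3]],
    [[-285, -89, -91], [0.002, 0, 0.3]],
    [[-285, -89, -91], [0.002, 0, 0.3]],
    [[-285, -89, -91], [0.002, 0, 0.3]],
    [[-285, -89, -91], [0.002, 0, 0.3]],
    [[-285, -89, -91], [0.002, 0, 0.3]],
    [[-285, -89, -91], [0.002, 0, 0.3]],
    [[-285, -89, -91], [0.002, 0, 0.3]],
  ],
)

```text
time: 18.57
tcp_pos: [431.0, -56.5, 110.2]
tcp_rot: [0.842, 0.539, 0.001, -0.0]
contact_force: [0.2, -0.2, 0.2]
grip_width: 52.2
```

Emit:
play_rows(
  plan=[
    [[0, 0, 0], [0, 0, 0]],
    [[0, 0, 0], [0, 0, 0]],
  ],
  jaw=64,
)

```text
time: 18.73
tcp_pos: [431.8, -55.6, 110.3]
tcp_rot: [0.842, 0.54, 0.001, 0.0]
contact_force: [-0.3, -1.3, -0.0]
grip_width: 64.1
```

```bash
python3 go.py 430,-56,5,65.2; python3 - <<'E'
from h import *
im=arm.grab_frame("top"); cv2.imwrite("pics/t5.png",im)
s=arm.grab_frame("scene"); cv2.imwrite("pics/s5.png",s)
a=cv2.resize(im[140:250,125:295],(600,388)); b=cv2.resize(s[180:300,375:565],(330,208)); c=cv2.resize(s[160:320,220:380],(208,208))
cv2.imwrite("pics/v5.png",np.vstack([a,np.hstack([b,c,np.zeros((208,62,3),np.uint8)])]))
E
```

```text
t 18.73 p [431.8 -55.6 110.3] F [-0.3 -1.3 -0. ] w 64.1 j [ 0.25  0.2  -0.61 -0.   -0.76 -2.25]
430,-56,5,65.2 [-1.4, -1.7, 105.3] [0.002, -0.002, 0.003]
```

View pics/v5.png

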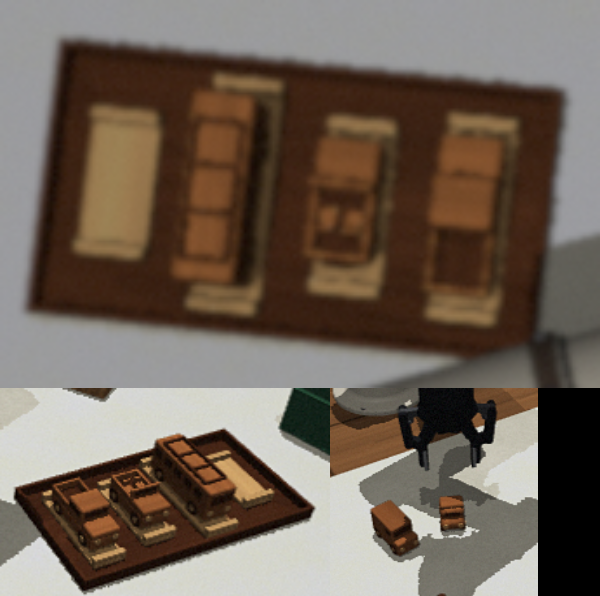

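The jeep sits in bay94 (crop pixel (343,200)) with similar gaps at both ends. The gripper is over the beetle.

Emit:
play_rows(
  plan=[
    [[-1, -1, 15], [0.002, 0, 0.003]],
    [[-1.4, -1.7, 40], [0.002, 0, 0.003]],
    [[-1.4, -1.7, 70], [0.002, 0, 0.003]],
    [[-1.4, -1.7, 92], [0.002, 0, 0.003]],
    [[-1.4, -1.7, 102], [0.002, 0, 0.003]],
    [[-1.4, -1.7, 105], [0.002, 0, 0.003]],
    [[-1.4, -1.7, 105], [0.002, 0, 0.003]],
    [[-1.4, -1.7, 105], [0.002, 0, 0.003]],
  ],
)

```text
time: 19.5
tcp_pos: [430.2, -55.8, 5.5]
tcp_rot: [0.842, 0.539, 0.001, -0.001]
contact_force: [0.3, -0.3, -0.0]
grip_width: 64.1
```

Emit:
play_rows(
  plan=[
    [[0, 0, 0], [0, 0, 0]],
    [[0, 0, 0], [0, 0, 0]],
    [[0, 0, 0], [0, 0, 0]],
    [[0, 0, 0], [0, 0, 0]],
    [[0, 0, 0], [0, 0, 0]],
    [[0, 0, 0], [0, 0, 0]],
  ],
  jaw=20,
)

```text
time: 20.0
tcp_pos: [431.2, -55.6, 6.7]
tcp_rot: [0.842, 0.539, 0.002, -0.0]
contact_force: [-1.4, 1.0, 6.8]
grip_width: 37.5
```

```bash
python3 go.py 430,-56,110,65.2 574,360.8,110,82.4
```

```text
t 20.0 p [431.2 -55.6   6.7] F [-1.4  1.   6.8] w 37.5 j [ 0.25  0.39 -0.72 -0.   -0.46 -2.25]
430,-56,110,65.2 [-0.5, -0.7, -103.4] [0.002, -0.004, 0.001]
574,360.8,110,82.4 [438.3, -44.4, -101.7] [0.003, -0.004, -0.299]
```

Emit:
play_rows(
  plan=[
    [[0, 0, -10], [0, 0, 0]],
    [[0, 0, -35], [0, 0, 0]],
    [[5, 0, -65], [0, 0, 0]],
    [[20, -2, -90], [0, 0, -0.015]],
    [[45, -5, -101], [0, 0, -0.03]],
    [[80, -8, -102], [0, 0, -0.055]],
    [[115, -12, -102], [0, 0, -0.08]],
    [[150, -15, -102], [0, 0, -0.105]],
    [[185, -19, -102], [0, 0, -0.13]],
    [[220, -22, -102], [0, 0, -0.155]],
    [[255, -26, -102], [0, 0, -0.18]],
    [[290, -29, -102], [0, 0, -0.205]],
    [[325, -33, -102], [0, 0, -0.23]],
    [[360, -36, -102], [0, 0, -0.25]],
    [[395, -40, -102], [0, 0, -0.27]],
    [[420, -42, -102], [0, 0, -0.285]],
    [[435, -44, -102], [0.003, -0.004, -0.298]],
    [[438, -44, -102], [0.003, -0.004, -0.299]],
    [[438, -44, -102], [0.003, -0.004, -0.299]],
    [[438, -44, -102], [0.003, -0.004, -0.299]],
  ],
)

```text
time: 21.67
tcp_pos: [573.6, 359.5, 110.0]
tcp_rot: [0.753, 0.658, -0.001, -0.0]
contact_force: [0.0, -0.3, -1.8]
grip_width: 36.8
```

```bash
python3 go.py 574.5,360.8,17.2,82.4
```

```text
t 21.67 p [573.6 359.5 110. ] F [ 0.  -0.3 -1.8] w 36.8 j [ 0.8   0.57 -0.01 -0.   -1.   -2.5 ]
574.5,360.8,17.2,82.4 [1.5, 0.9, 92.8] [-0.001, 0.001, -0.001]
```

Emit:
play_rows(
  plan=[
    [[0.5, 0.4, 12], [0, 0, 0]],
    [[1.2, 0.8, 35], [0, 0, 0]],
    [[1.2, 0.8, 60], [0, 0, 0]],
    [[1.2, 0.8, 80], [0, 0, 0]],
    [[1.2, 0.8, 89], [0, 0, 0]],
    [[1.2, 0.8, 91], [0, 0, 0]],
    [[1.2, 0.8, 92], [0, 0, 0]],
    [[1.2, 0.8, 92.5], [0, 0, 0]],
    [[1.2, 0.8, 92.5], [0, 0, 0]],
    [[1.2, 0.8, 92.5], [0, 0, 0]],
  ],
)

```text
time: 22.5
tcp_pos: [574.7, 360.6, 18.3]
tcp_rot: [0.753, 0.658, -0.0, -0.0]
contact_force: [-1.2, 0.8, -0.7]
grip_width: 37.5
```

Emit:
play_rows(
  plan=[
    [[0, 0, 0], [0, 0, 0]],
    [[0, 0, 0], [0, 0, 0]],
    [[0, 0, 0], [0, 0, 0]],
    [[0, 0, 0], [0, 0, 0]],
  ],
  jaw=52,
)

```text
time: 22.83
tcp_pos: [574.8, 360.8, 18.6]
tcp_rot: [0.753, 0.658, 0.0, -0.0]
contact_force: [1.1, -0.7, 0.4]
grip_width: 52.0
```

Emit:
play_rows(
  plan=[
    [[0, 0, -12], [0, 0, 0]],
    [[0, 0, -35], [0, 0, 0]],
    [[0, 0, -70], [0, 0, 0]],
    [[0, 0, -110], [0, 0, 0]],
    [[-20, -10, -140], [0, 0, 0]],
    [[-55, -25, -150], [0, 0, 0]],
    [[-270, -140, -150], [0, 0, 0]],
    [[-270, -140, -150], [0, 0, 0]],
    [[-270, -140, -150], [0, 0, 0]],
    [[-270, -140, -150], [0, 0, 0]],
    [[-270, -140, -150], [0, 0, 0]],
    [[-270, -140, -150], [0, 0, 0]],
    [[-270, -140, -150], [0, 0, 0]],
    [[-270, -140, -150], [0, 0, 0]],
    [[-270, -140, -150], [0, 0, 0]],
  ],
)

```text
time: 24.08
tcp_pos: [400.9, 112.2, 169.8]
tcp_rot: [0.753, 0.658, 0.002, 0.0]
contact_force: [-0.5, 0.5, 0.0]
grip_width: 52.2
```

```bash
python3 - <<'E'
from h import *
im=arm.grab_frame("top"); cv2.imwrite("pics/t6.png",im)
s=arm.grab_frame("scene"); cv2.imwrite("pics/s6.png",s)
rects("top",im,{k:top_items[k] for k in("saloon","van")})
# expected outlines if perfectly placed: base (z=12) rectangle
W=[(574,360.8,60),(564.3,287.6,114),(554.5,214,78),(544.8,140.5,96)]; a=np.radians(-7.6)
d=np.array([np.cos(a),np.sin(a)]); e=np.array([-d[1],d[0]]); o=[]
for n,i in(("top",im),("scene",s)):
    big=cv2.resize(i,None,fx=4,fy=4,interpolation=cv2.INTER_CUBIC)
    for x,y,L in W:
        z=25
        P=[np.r_[np.array([x,y])+d*L/2*p+e*19*q,z] for p,q in((1,1),(1,-1),(-1,-1),(-1,1))]
        cv2.polylines(big,[np.int32(proj(n,P)*4+1.5)],True,(255,255,0),1)
    o.append(big[560:1000,500:1180] if n=="top" else big[760:1200,1500:2260])
cv2.imwrite("pics/v6.png",cv2.resize(np.vstack([o[0],cv2.resize(o[1],(680,394))]),(490,600)))
E
```

```text
saloon c [ 589.1 -364.4] LW [95.3 45.3] ang -9.1
van c [ 424.2 -152.9] LW [77.4 40.7] ang 8.4
```

View pics/v6.png

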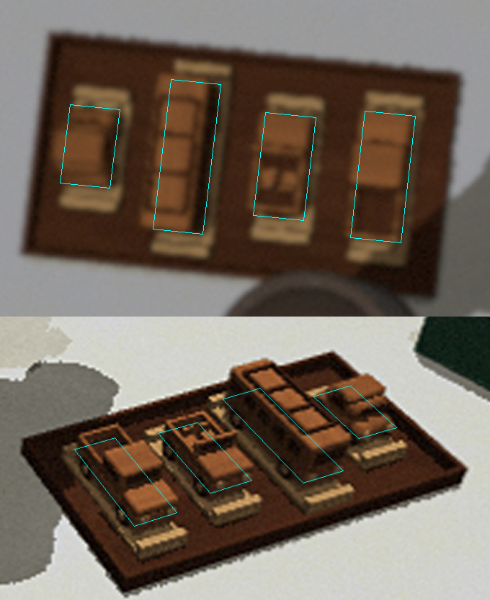

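All four stand in their bays, and the saloon and van poses are unchanged. I'm moving the arm clear of its shadow before checking the centring more closely.

Emit:
play_rows(
  plan=[
    [[-10, 0, -5], [0, 0, 0]],
    [[-35, 0, -30], [0, 0, 0]],
    [[-400, 0, -60], [0, 0, 0]],
    [[-400, 0, -60], [0, 0, 0]],
    [[-400, 0, -60], [0, 0, 0]],
    [[-400, 0, -60], [0, 0, 0]],
    [[-400, 0, -60], [0, 0, 0]],
    [[-400, 0, -60], [0, 0, 0]],
    [[-400, 0, -60], [0, 0, 0]],
    [[-400, 0, -60], [0, 0, 0]],
    [[-400, 0, -60], [0, 0, 0]],
    [[-400, 0, -60], [0, 0, 0]],
    [[-400, 0, -60], [0, 0, 0]],
    [[-400, 0, -60], [0, 0, 0]],
  ],
)

```text
time: 25.35
tcp_pos: [347.8, -283.8, 228.3]
tcp_rot: [0.753, 0.658, 0.001, -0.001]
contact_force: [-1.0, 0.0, 0.2]
grip_width: 51.8
```

```bash
python3 - <<'E'
from h import *
im=arm.grab_frame("top"); cv2.imwrite("pics/t7.png",im)
s=arm.grab_frame("scene"); cv2.imwrite("pics/s7.png",s)
# rectified (z=10 plane) views aligned with bay axis; 4 px/mm: cols = own x -80..80, one strip per bay
W=[(574,360.8),(564.3,287.6),(554.5,214),(544.8,140.5)]; a=np.radians(-7.6)
d=np.array([np.cos(a),np.sin(a)]); e=np.array([-d[1],d[0]])
cols=[]
for n,i in(("top",im),("scene",s)):
    st=[]
    for c in W:
        g=np.arange(-92,92,.5); h=np.arange(32,-32,-.5)[:,None]
        X=np.stack([c[0]+g*d[0]+h*e[0],c[1]+g*d[1]+h*e[1],np.full((128,368),10.)],-1)
        P=proj(n,X.reshape(-1,3)).astype(np.float32).reshape(128,368,2)
        t=cv2.remap(i,P[...,0],P[...,1],cv2.INTER_CUBIC)
        t=cv2.convertScaleAbs(t,alpha=1.5); t[::6,184]=(255,255,0); st.append(cv2.resize(t,(398,138)))
    cols.append(np.vstack(st))
cv2.imwrite("pics/v7.png",np.hstack(cols))
E
```

```text
(no output)
```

View pics/v7.png

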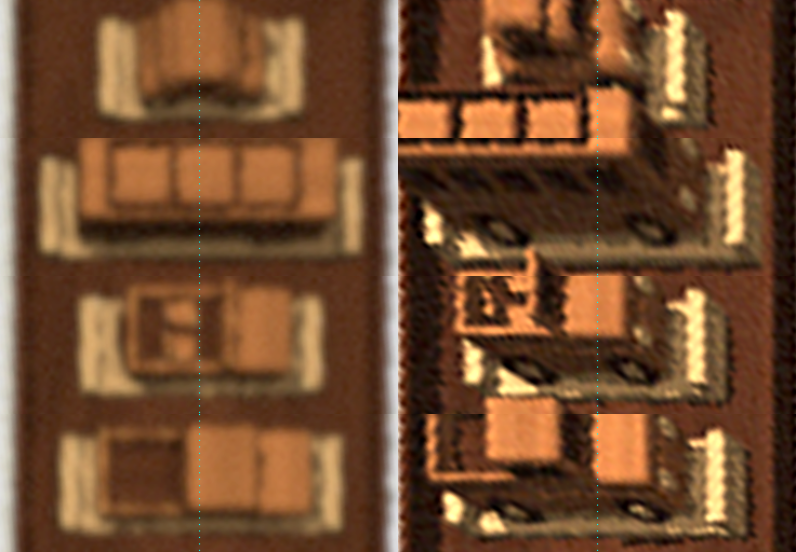

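The strips show jeep, pickup and beetle within about 1.5 mm of centre, but the bus roof looks about 3–4 mm towards the rear. I'll measure the roof edges in both cameras.

```bash
python3 - <<'E'
from h import *
a=np.radians(-7.6); d=np.array([np.cos(a),np.sin(a)]); e=np.array([-d[1],d[0]])
c=np.array([564.3,287.6])
def prof(n,f,z,g,hs,off=0):
    i=cv2.imread(f).astype(np.float32)[:,:,2]; acc=0
    for h in hs:
        P=proj(n,np.c_[c+g[:,None]*d+h*e,np.full(len(g),z)]).astype(np.float32)
        acc=acc+cv2.remap(i,P[:,0].reshape(1,-1),P[:,1].reshape(1,-1),1)[0]/len(hs)
    print(n,z," ".join(f"{int(q)}:{int(v)}" for q,v in zip(g,acc)))
r=np.r_[np.arange(-70,-46,2.),np.arange(46,72,2.)]
for n,f in(("top","pics/t7.png"),("scene","pics/s7.png")):
    prof(n,f,63,r,(-14,-10,10,14)); 
    prof(n,f,18,np.r_[np.arange(-80,-58,2.),np.arange(58,82,2.)],(-10,-5,0,5) if n=="scene" else (-18,-14,-10))
o=[]
for n,f in(("top","pics/t7.png"),("scene","pics/s7.png")):
    i=cv2.imread(f); g=np.arange(-85,85,.25); h=np.arange(30,-30,-.25)[:,None]
    X=np.stack([c[0]+g*d[0]+h*e[0],c[1]+g*d[1]+h*e[1],np.full((240,680),63.)],-1)
    P=proj(n,X.reshape(-1,3)).astype(np.float32).reshape(240,680,2)
    t=cv2.convertScaleAbs(cv2.remap(i,P[...,0],P[...,1],cv2.INTER_CUBIC),alpha=1.5)
    for q in(-57,0,57): t[::4,int((q+85)*4)]=(255,255,0)
    for q in(-19,19): t[int((30-q)*4),::4]=(255,255,0)
    o.append(t)
cv2.imwrite("pics/v8.png",np.vstack(o))
E
```

```text
top 63 -70:87 -68:83 -66:86 -64:89 -62:83 -60:81 -58:93 -56:111 -54:121 -52:122 -50:116 -48:102 46:121 48:121 50:118 52:109 54:92 56:81 58:87 60:98 62:99 64:89 66:71 68:55 70:46
top 18 -80:45 -78:44 -76:58 -74:88 -72:122 -70:138 -68:134 -66:120 -64:112 -62:117 -60:117 58:66 60:68 62:68 64:77 66:101 68:123 70:126 72:108 74:79 76:56 78:47 80:47
scene 63 -70:214 -68:214 -66:214 -64:214 -62:215 -60:215 -58:214 -56:214 -54:195 -52:169 -50:162 -48:146 46:151 48:148 50:150 52:148 54:154 56:146 58:117 60:75 62:49 64:35 66:30 68:44 70:52
scene 18 -80:48 -78:30 -76:24 -74:27 -72:50 -70:72 -68:68 -66:55 -64:40 -62:37 -60:38 58:69 60:92 62:101 64:98 66:134 68:187 70:196 72:179 74:113 76:79 78:76 80:76
```

View pics/v8.png

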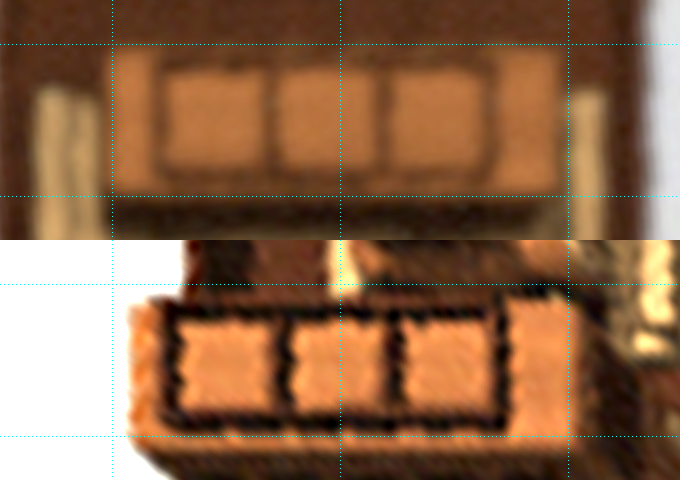

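With the roof at its true height below the rack, the bus is −1.5 mm off centre in the top view and about +0.5 mm in the scene view. It lies straight along the guide lines, so nothing needs mending and I'm handing in.

```bash
python3 -c "
from plant import arm
print(arm.state()['time'],arm.sign_off())"
```

```text
the job is handed in; nothing more can be done
25.45 None
```

I put the bus, pickup, jeep and beetle, in that order, into the 130, 112, 94 and 76 mm bays. Each stands on its wheels and lies straight. The job was handed in at about 25.5 s with the arm clear of everything.

- **Centring:** in the last pictures all four toys are within about 2 mm of their bay centres.
- **Left in place:** before hand-in, the saloon and van measured within 0.3 mm and 0.3° of where they started. I did not move anything else.
- **Where the checks disagreed:** a first rough reading of the bus from the top camera suggested it sat about 4 mm too far back. On the assumed roof height of 63 mm the two cameras then gave −2 and +3 mm. With the roof taken at about 60 mm, just below the rack, they gave about −1.5 and +0.5 mm. That is within the calibration error, so I did not move it again.

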